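# Slide the crate of neck blanks up to the bench stop

### The job

Push the tall crate of cello neck blanks along the bench until one of its broad sides lies flat against the upright stop board, with no part of the crate hanging past the board's ends, so that the bench is clear for the cello. Push it low, near its foot, so that it slides and neither tips nor leaves the bench; do not touch the blanks that stick out of its top, and do not lift it. Leave the jar, the mallet and the little plane where they are, and finish clear of everything.

Things in the scene. Friction and masses are not known exactly. Their poses are not given: they have to be found in the camera images.
- crate: Tall closed plywood crate, 120 mm along its x, 90 along y, 200 tall, blanks standing out of its top up to 45 mm more. Broad sides (120 mm) face its +y and -y. Loose, 0.75 to 1 kg, on four grippy feet 8 mm high, outer edges 33 mm from the middle along y: pushed above 45 mm it may tip, below 30 mm it slides. Origin: centre of its underside, at z = 0 on the bench; z up.
- blanks: The five short wooden neck blanks that stand out of the crate's top by 18 to 45 mm, packed tight in it (they move with it). Not to be touched. Origin: centre of the crate's top, 200 mm above the crate's origin.
- stop: Stop board fixed upright on the bench, 170 mm long (its x), 24 thick (its y), 70 high; origin: centre of its underside. The crate starts left or right of it, off its +y or -y face (use that face), centres 0.25 to 0.43 m apart, turned up to 0.42 rad. Flat against it, the crate's origin is 57 mm from the board's along the board's y. A careful push needs under 15 N.
- jar: Bystander: closed amber jar with black lid, 60 mm across and 75 mm tall, standing on the far side of the bench. Origin: centre of its underside.
- mallet: Bystander: carver's round wooden mallet standing on its head, 52 mm across and 125 mm tall, on the far side of the bench. Origin: centre of its underside.
- plane: Bystander: small steel block plane 100 x 36 mm, 48 mm tall, on the far side of the bench. Origin: centre of its underside, x along its length.

How it is judged (in metres and radians):
At the end, for the whole second after the job is handed in: The crate stands upright and at rest with a broad side against the stop board: its centre 52 to 63 mm from the board's centre across the board (flush is 57 mm), turned less than 0.08 rad from it, and within 28 mm of the board's middle along the board (3 mm past an end at most) ((y of crate in the frame of stop between 0.052 and 0.063 m or y of crate in the frame of stop between -0.063 and -0.052 m) and x of crate in the frame of stop between -0.028 and 0.028 m and angle between the y axis of crate and the y axis of stop, either way round below 0.08 rad and angle between crate's own z axis and vertical below 0.03 rad and height (world z) of crate below 0.004 m and linear speed of crate below 0.01 m/s); the robot touches nothing.
It fails at once if the crate tips by more than 0.14 rad (angle between crate's own z axis and vertical above 0.14 rad).
It fails at once if the crate is lifted off the bench (height (world z) of crate above 0.012 m).
It fails at once if the fingers press on the blanks in the crate's top (contact force between the fingers and blanks above 1 N).
It fails at once if the jar, the mallet or the plane is moved by more than 15 mm (distance of any of jar, mallet, plane from where it was at the start of the episode above 0.015 m).
It also fails if it takes over 51 s, if anything falls off the work surface, if the arm or the gripper's body presses on something with over 40 N, if the wrist force passes 120 N, or if a joint passes its speed limit or range.

### The arm

A 6-joint arm with a two-finger parallel gripper is mounted at the origin on the work surface. World frame = base frame: x ahead of the robot, y to its left, z up, the work surface at z = 0. Lengths are in mm, angles in degrees, forces in N, time in s.
With the tool pointing down it reaches from about 325 to 775 mm from the base axis. Payload 5.5 kg.
Tool frame: the origin (TCP) lies on the front face of the gripper's body, between the roots of the fingers; the fingertips stand 73 mm ahead of it and the grasp point (between the pads) lies 54 mm ahead of it; z points along the fingers, y is the direction in which the jaws open and shut (so a half turn about z gives the same grasp; the last joint's range is limited). The gripper opens to 85 mm and grips with 20 to 120 N. Pads are 22 mm wide; open, the fingers measure 114 mm over their backs; the gripper's body (76 mm by 85 mm) begins 54 mm behind the grasp point. The pads swing forward as they close: fully open they stand 13 mm farther back than shut.
Start: joints at [64.303, 5.22, 70.514, -0, 104.267, -3.249], TCP at [229.117, 554.547, 303.875] pointing down, gripper open.
Joint ranges: [-164.24, 164.24], [-49.07, 125.15], [9.68, 141.18], [-86.29, 266.29], [3.28, 154.24], [-151.56, 151.56]. Speed limits (degrees/s): [147.25, 147.25, 172.46, 180, 180, 180].

### API

Orientations are given as [roll, pitch, yaw] about the fixed x, y, z axes, in that order (R = Rz(yaw) Ry(pitch) Rx(roll)).
In Python, from workcell import arm gives the robot as it stands.
- The arm moves only by the tool servo_tool, never from a script. Its argument "series" is a list of rows, each a list of 3 entries, a list of its own where there are three numbers: the finger opening in m, from 0 to 0.0854, then the shift along the tool's x, y, z in m, then the turn about the tool's z in rad. A call has exactly 8 rows; each row shifts and turns the commanded pose from where the row before left it, along the tool's axes as they then stand; what a row does not reach is not made up. A row lasts 1/12 s, in which the tool goes at most 41.7 mm and 7.16 degrees, less where a joint would pass 70% of its speed; a pose out of reach is approached as far as the arm can. A call with a gripper value outside its range is refused whole. The fingers move at their own pace and stop on an object; "grip_force" is the grip in N (left out, the last holds). Time passes only in rows, so rows that do not move let the fingers close, or fill a call up. It gives the time, the measured TCP pose, the force and the opening at its end, in the units of the state.
- arm.read_state(): the state, without advancing time (a new reading comes with each control period).
- arm.grab_frame(name): name is "scene" or "side" or "wrist"; returns (picture, depth): 400x640x3 uint8, red, green, blue; 400x640 float32, mm along the optical axis (not along the pixel's ray), 0 where there is no reading.
- arm.calibration(name): a dict with "K" (3x3 intrinsics, pixels), "pose" (4x4, takes a point from camera to world coordinates); the wrist camera has in their place "T_tool_cam" (4x4, takes a point from camera to tool coordinates, whose origin is the TCP and whose axes are the flange's). Camera axes: x right, y down, z forward; pixel columns grow to the right and rows downward; lengths in mm; the calibration is good to about 2 mm. A picture is of the moment at which its call begins: read the wrist's pose just before it. calibration takes no time and is no camera call.
- arm.hand_in(): hands the job in, once; it reports no verdict.
The state is a dict: "t": time; "qpos": joint angles; "qvel": joint speeds; "joint_efforts": joint torques, N m; "eef_pos": TCP position; "ee_rot": TCP orientation; "ft_force": force on the tool from outside, world axes, zero at the start; "moment": the same for the moment, N m; "finger_gap": opening from 0.0 (shut) to 1.0 (fully open).
Only numpy, scipy, OpenCV 4.12 (cv2) and the standard library are available. Lean on these libraries where they do the work, as an engineer would, in place of code of your own. Each camera call takes 0.05 s, during which the arm holds its last target.

## Working session

There is one attempt and no reset: what is moved stays moved. The work goes in short steps, Python scripts to look and compute and a tool call to move; the robot and the scene stay as the last step left them, time stands still between calls to the robot, and variables do not carry over. Pictures are saved under pics/ and viewed, and the job is handed in when it is done.

Besides the shell and the picture viewer there is one more tool, called after "Request:" as name([rows], argument=value, ...), one row to a line, values as JSON. servo_tool: Moves the arm, as the interface text tells. Its arguments: {"type":"object","properties":{"series":{"type":"array"},"grip_force":{"type":"number"}},"required":["series"]}

```bash
mkdir -p pics; ls; python3 - <<'E'
from workcell import arm
import cv2,numpy as np
np.set_printoptions(suppress=True,precision=3)
print(arm.read_state())
for n in("scene","side"):
    im,d=arm.grab_frame(n); cv2.imwrite(f"pics/{n}0.png",im[:,:,::-1]); np.savez(f"{n}0.npz",im=im,d=d)
    print(n,arm.calibration(n))
print(arm.calibration("wrist"))
E
```

```text
pics
{'t': 0.0, 'qpos': array([ 64.303,   5.263,  70.582,  -0.   , 104.27 ,  -3.249]), 'qvel': array([ 0.004, -0.125,  0.082, -0.105,  0.006, -0.004]), 'joint_efforts': array([  0.   , -45.871, -41.804,  -0.   ,   0.011,   0.   ]), 'eef_pos': array([229.046, 554.391, 302.742]), 'ee_rot': array([-179.884,   -0.006,  157.552]), 'ft_force': array([ 0.608,  0.111, -0.661]), 'moment': array([ 0.023, -0.009, -0.048]), 'finger_gap': 1.003115206229951}
scene {'K': array([[427.543,   0.   , 320.398],
       [  0.   , 427.543, 199.897],
       [  0.   ,   0.   ,   1.   ]]), 'pose': array([[  -0.161,    0.619,   -0.768, 1256.146],
       [   0.987,    0.117,   -0.112,   87.563],
       [   0.021,   -0.776,   -0.63 ,  670.849],
       [   0.   ,    0.   ,    0.   ,    1.   ]])}
side {'K': array([[438.042,   0.   , 321.797],
       [  0.   , 438.042, 195.17 ],
       [  0.   ,   0.   ,   1.   ]]), 'pose': array([[   0.751,   -0.353,    0.557,  177.633],
       [  -0.66 ,   -0.415,    0.627, -493.243],
       [   0.01 ,   -0.839,   -0.545,  580.265],
       [   0.   ,    0.   ,    0.   ,    1.   ]])}
{'K': array([[331.478,   0.   , 325.058],
       [  0.   , 331.478, 196.527],
       [  0.   ,   0.   ,   1.   ]]), 'T_tool_cam': array([[ -0.   ,  -0.952,  -0.306,  78.433],
       [  1.   ,  -0.   ,  -0.001,  -0.452],
       [  0.001,  -0.306,   0.952, -69.188],
       [  0.   ,   0.   ,   0.   ,   1.   ]])}
```

View pics/scene0.png

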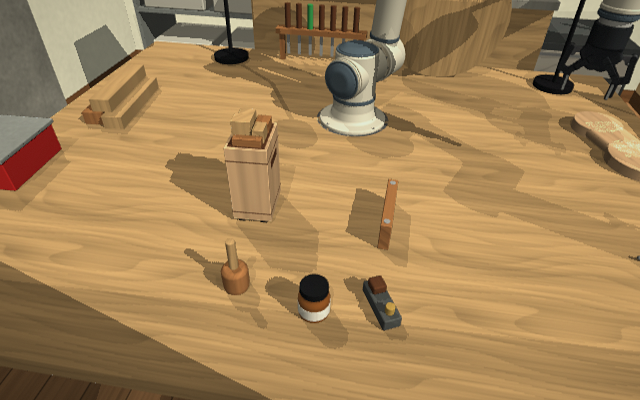

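View pics/side0.png

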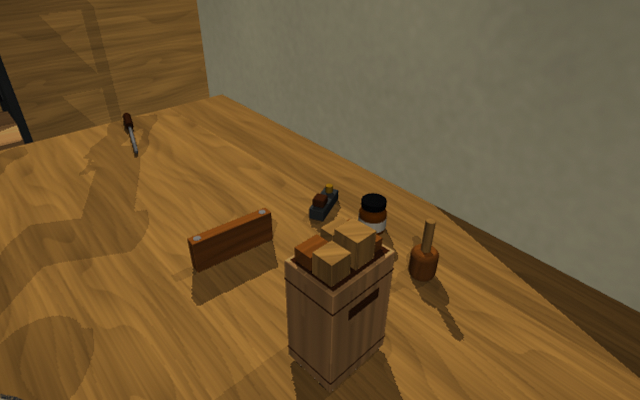

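The scene view shows the crate near (253,175), the stop board near (388,213), and the mallet, jar and plane beyond them at (236,270), (314,297) and (381,303). Next I measure their positions from depth.

```bash
cat > h.py <<'E'
import numpy as np,cv2
from workcell import arm
np.set_printoptions(suppress=True,precision=1)
def cloud(d,K,T):
    v,u=np.mgrid[:d.shape[0],:d.shape[1]]
    p=np.stack([(u-K[0,2])/K[0,0]*d,(v-K[1,2])/K[1,1]*d,d],-1)
    w=p@T[:3,:3].T+T[:3,3]; w[d<=0]=np.nan
    return w
def top(w,zlo,zhi,x,y):
    m=(w[...,2]>zlo)&(w[...,2]<zhi)&(w[...,0]>x[0])&(w[...,0]<x[1])&(w[...,1]>y[0])&(w[...,1]<y[1])
    return m
E
python3 - <<'E'
from h import *
for n in("scene","side"):
    f=np.load(n+"0.npz"); c=arm.calibration(n); w=cloud(f['d'].astype(float),c['K'],c['pose'])
    m=(w[...,2]>12)&(w[...,0]>250)&(w[...,0]<1000)&(abs(w[...,1])<420)
    nn,l,s,_=cv2.connectedComponentsWithStats(m.astype(np.uint8))
    for i in range(1,nn):
        if s[i,4]<100: continue
        p=w[l==i]; print(n,s[i],p.min(0),p.max(0))
        for lo,hi in((62,76),(192,206),(30,190)):
            q=p[(p[:,2]>lo)&(p[:,2]<hi)]
            if len(q)>30: print('   ',lo,hi,len(q),cv2.minAreaRect(q[:,:2].astype(np.float32)))
E
```

```text
scene [ 224  108   57  113 5196] [ 427.2 -222.6   12. ] [ 555.7 -129.   247.8]
    62 76 238 ((511.4455261230469, -147.8323211669922), (70.36185455322266, 145.38687133789062), 55.81965637207031)
    192 206 583 ((491.5513610839844, -177.48939514160156), (121.75006866455078, 91.5196762084961), 3.747861623764038)
    30 190 3056 ((491.51727294921875, -177.34432983398438), (124.42496490478516, 91.7805404663086), 2.7852959632873535)
scene [378 179  20  68 736] [413.7 116.9  12.1] [585.3 148.5  74.5]
    62 76 547 ((499.2076721191406, 133.3011474609375), (23.780601501464844, 171.50604248046875), 86.7726058959961)
    30 190 669 ((499.2916564941406, 133.29641723632812), (23.780601501464844, 171.67428588867188), 86.7726058959961)
scene [221 238  29  55 994] [ 714.5 -175.8   12. ] [ 763.5 -124.8  127.5]
    62 76 50 ((742.7081298828125, -151.94378662109375), (9.106249809265137, 23.348814010620117), 24.105640411376953)
    30 190 834 ((740.8646240234375, -149.02072143554688), (43.50728225708008, 50.85818099975586), 32.747283935546875)
scene [ 298  273   33   48 1301] [741.2 -20.4  12. ] [798.
[... 964 characters left out ...]
114.80557250976562), (430.4851379394531, 132.08563232421875), 27.609872817993164)
side [ 187  208   85   61 2581] [410.6 111.9  12. ] [580.9 147.1  72. ]
    62 76 881 ((496.3346252441406, 129.66140747070312), (28.24535369873047, 170.01873779296875), 86.95850372314453)
    30 190 1994 ((496.224365234375, 129.66725158691406), (28.24535369873047, 170.51412963867188), 86.95850372314453)
side [ 408  219   31   59 1098] [ 707.6 -180.7   12. ] [ 756.5 -131.2  126.3]
    62 76 62 ((730.8981323242188, -157.12770080566406), (10.544047355651855, 17.753005981445312), 33.78220748901367)
    30 190 894 ((730.9573974609375, -156.80137634277344), (43.60708999633789, 51.026363372802734), 31.819326400756836)
```

Both views agree, apart from a common camera offset:

| Object | Position (mm) | Turn |
|---|---|---|
| Crate | about (490, -179) | about +3.5° |
| Board | about (498, 131.5) | about -3.2° |

The gripper body is wider than the fingers along tool x. So I'll push along tool y with the back of an open finger, at tool yaw of about 177°. First I'll go high over everything to the crate's -y side.

Request:
servo_tool([
  [0.085, [0, 0, -0.03], -0.112],
  [0.085, [0, 0, -0.03], -0.112],
  [0.085, [0, 0, -0.03], -0.112],
  [0.085, [-0.0125, -0.0375, 0], 0],
  [0.085, [-0.0125, -0.0375, 0], 0],
  [0.085, [-0.0125, -0.0375, 0], 0],
  [0.085, [-0.0125, -0.0375, 0], 0],
  [0.085, [-0.0125, -0.0375, 0], 0],
])

```text
t: 0.77
eef_pos: [281.1, 362.2, 393.2]
ee_rot: [-180.0, -0.0, 176.8]
ft_force: [0.6, -0.3, 0.3]
finger_gap: 0.998
```

Request:
servo_tool([
  [0.085, [-0.0125, -0.0375, 0], 0],
  [0.085, [-0.0125, -0.0375, 0], 0],
  [0.085, [-0.0125, -0.0375, 0], 0],
  [0.085, [-0.0125, -0.0375, 0], 0],
  [0.085, [-0.0125, -0.0375, 0], 0],
  [0.085, [-0.0125, -0.0375, 0], 0],
  [0.085, [-0.0125, -0.0375, 0], 0],
  [0.085, [-0.0125, -0.0375, 0], 0],
])

```text
t: 1.43
eef_pos: [364.0, 56.9, 393.7]
ee_rot: [180.0, 0.0, 176.8]
ft_force: [1.5, -0.0, 0.0]
finger_gap: 0.996
```

Request:
servo_tool([
  [0.085, [-0.014, -0.0375, 0], 0],
  [0.085, [-0.014, -0.0375, 0], 0],
  [0.085, [-0.014, -0.0375, 0], 0],
  [0.085, [-0.014, -0.0375, 0], 0],
  [0.085, [-0.014, -0.0375, 0], 0],
  [0.085, [-0.014, -0.0375, 0], 0],
  [0.085, [-0.014, -0.0375, 0], 0],
  [0.085, [-0.014, -0.0375, 0], 0],
])

```text
t: 2.1
eef_pos: [459.3, -249.2, 393.3]
ee_rot: [180.0, -0.0, 176.8]
ft_force: [1.0, 0.9, 0.1]
finger_gap: 1.0
```

Request:
servo_tool([
  [0.085, [-0.014, -0.0375, 0], 0],
  [0.085, [-0.014, -0.0375, 0], 0],
  [0.085, [0, 0, 0.03], 0],
  [0.085, [0, 0, 0.03], 0],
  [0.085, [0, 0, 0.03], 0],
  [0.085, [0, 0, 0.03], 0],
  [0.085, [0, 0, 0], 0],
  [0.085, [0, 0, 0], 0],
])

```text
t: 2.77
eef_pos: [482.5, -323.1, 271.7]
ee_rot: [179.8, -0.2, 176.8]
ft_force: [0.2, -0.5, 0.8]
finger_gap: 0.993
```

```bash
python3 - <<'E'
from h import *
s=arm.read_state(); print(s['eef_pos'],s['qpos'],s['ft_force'])
for n in("scene","side"):
    im,d=arm.grab_frame(n); cv2.imwrite(f"pics/{n}1.png",im[:,:,::-1])
E
```

```text
[ 482.5 -323.1  271.7] [ -37.2    2.2   76.9   -0.   101.2 -124. ] [ 0.2 -0.5  0.8]
```

View pics/scene1.png

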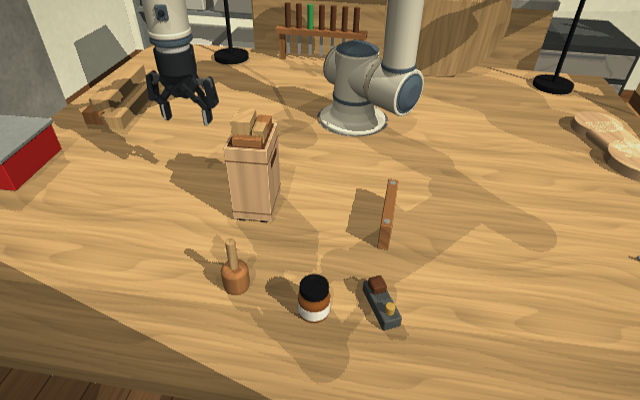

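View pics/side1.png

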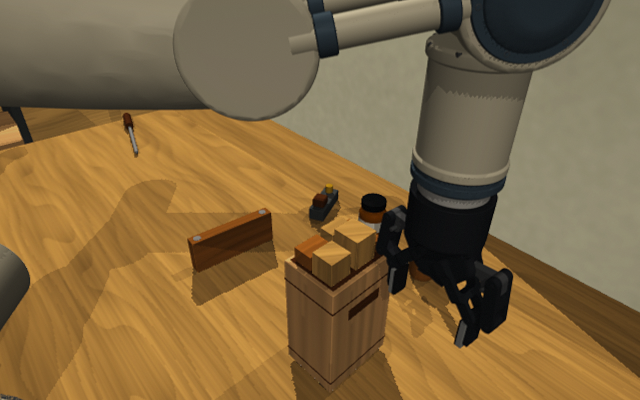

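The gripper is at (185,95) in the scene view, clear of the crate, and the wrist and forearm sit high. Now I measure the finger's outer profile from depth, to see at what height its back would touch.

```bash
python3 - <<'E'
from h import *
s=arm.read_state(); P=s['eef_pos']; y=np.radians(176.8)
R=np.array([[np.cos(y),np.sin(y),0],[np.sin(y),-np.cos(y),0],[0,0,-1]])
for n in("scene","side"):
    im,d=arm.grab_frame(n); c=arm.calibration(n); w=cloud(d.astype(float),c['K'],c['pose']).reshape(-1,3)
    t=(w-P)@R; t=t[(abs(t[:,1])<90)&(abs(t[:,0])<110)]
    for z in range(-160,90,8):
        q=t[(t[:,2]>=z)&(t[:,2]<z+8)]
        if len(q)>3: print(n,z,len(q),np.r_[q[:,0].min(),q[:,0].max(),q[:,1].min(),q[:,1].max()])
E
```

```text
scene -160 198 [-37.4  21.6 -27.3  39.5]
scene -152 193 [-38.   14.  -28.4  39.4]
scene -144 217 [-41.5  21.8 -30.8  41.8]
scene -136 165 [-40.7  12.5 -27.5  41.4]
scene -128 220 [-39.8  22.8 -33.2  42.3]
scene -120 100 [-40.7   8.8 -27.7  40.6]
scene -112 140 [-32.   10.4 -22.5  33.2]
scene -104 245 [-39.5  32.6 -35.9  37.3]
scene -96 171 [-40.9  16.8 -29.3  39.3]
scene -88 167 [-40.3  11.  -28.7  39.3]
scene -80 166 [-38.8  17.7 -29.8  39.2]
scene -72 164 [-39.6  17.3 -28.6  39.3]
scene -64 128 [-37.7  11.1 -23.9  39.6]
scene -56 46 [-31.9   8.3 -32.8  40.6]
scene -48 269 [-14.1  13.1 -64.3  71.1]
scene -40 283 [-20.6  10.8 -68.3  71.8]
scene -32 228 [-20.6  14.8 -70.3  71.8]
scene -24 196 [-19.5  16.1 -69.7  73. ]
scene -16 233 [-18.2  19.8 -71.1  73.5]
scene -8 203 [-19.2  18.4 -70.5  74.9]
scene 0 201 [-15.7  13.4 -72.7  75.8]
scene 8 96 [-15.   12.3 -71.2  75.2]
scene 16 61 [-12.6  12.5 -53.7  59.6]
scene 24 71 [-14.5  11.5 -54.9  57.5]
scene 32 70 [-11.6  12.1 -56.1  58. ]
scene 40 72 [-12.6  10.6 -55.1  57.6]
scene 48 47 [-12.8  10.5 -52.3  56.7]
scene 56 9 [ -7.6  10.9 -43.2
[... 398 characters left out ...]
.3  26.8]
side -80 636 [-14.5  39.5 -39.4  25.7]
side -72 606 [-13.4  39.9 -39.1  26.4]
side -64 491 [-12.   39.6 -39.2  23.6]
side -56 121 [ -8.8  31.9 -40.  -18.3]
side -48 1017 [-12.   15.6 -70.   66.2]
side -40 913 [-10.8  21.5 -70.9  67.4]
side -32 866 [-11.   21.5 -71.9  68.1]
side -24 618 [-12.1  21.3 -72.9  69.2]
side -16 757 [-16.7  19.6 -73.8  70.4]
side -8 822 [-15.1  19.1 -75.1  71.3]
side 0 775 [-11.6  18.3 -76.   72.4]
side 8 386 [-11.1  15.7 -75.5  72.9]
side 16 163 [-11.2  13.5 -61.7  64.1]
side 24 219 [-11.2  13.  -58.   54.4]
side 32 235 [-10.2  12.6 -58.   54.8]
side 40 212 [-11.1  12.5 -58.   54.6]
side 48 157 [-10.4  12.9 -56.5  53.7]
side 56 31 [ -9.4  11.1 -50.9  47.2]
```

Open, the knuckles bulge to about ±74 mm, roughly 45 mm above the tips, while the finger backs are at ±57 mm. So I have to go as low as possible, approach gently, and see where contact really happens. Descending now, well clear of the crate.

Request:
servo_tool([
  [0.085, [0, 0, 0.035], 0],
  [0.085, [0, 0, 0.035], 0],
  [0.085, [0, 0, 0.035], 0],
  [0.085, [0, 0, 0.035], 0],
  [0.085, [0, 0, 0.035], 0],
  [0.085, [0, 0, 0.015], 0],
  [0.085, [0, 0, 0.01], 0],
  [0.085, [0, 0, 0], 0],
])

```text
t: 3.63
eef_pos: [482.9, -323.3, 73.0]
ee_rot: [180.0, -0.1, 176.8]
ft_force: [-0.0, -1.1, 0.1]
finger_gap: 0.993
```

```bash
cat > look.py <<'E'
import sys
from h import *
k=sys.argv[1]
s=arm.read_state(); print(s['t'],s['eef_pos'],s['ee_rot'],s['ft_force'])
for n in("scene","side"):
    im,d=arm.grab_frame(n); cv2.imwrite(f"pics/{n}{k}.png",im[:,:,::-1])
    c=arm.calibration(n); w=cloud(d.astype(float),c['K'],c['pose'])
    hsv=cv2.cvtColor(im,cv2.COLOR_RGB2HSV)
    def rect(m,lbl):
        m=cv2.morphologyEx(m.astype(np.uint8),cv2.MORPH_OPEN,np.ones((2,2)))
        q=w[m>0][:,:2].astype(np.float32)
        if len(q)>30: print(n,lbl,len(q),np.array(cv2.minAreaRect(q)[0]),np.array(cv2.minAreaRect(q)[1]),round(cv2.minAreaRect(q)[2],1))
    wood=(hsv[...,1]>40)&(hsv[...,2]>60)
    rect(top(w,192,206,(400,580),(-260,140))&wood,'crate')
    rect(top(w,62,76,(400,600),(100,160))&wood,'stop')
E
python3 look.py 2
```

```text
3.6333 [ 482.9 -323.3   73. ] [180.   -0.1 176.8] [-0.  -1.1  0.1]
scene crate 562 [ 324.2 -220.1] [474.4  84.2] 12.3
scene stop 511 [454.4 140.9] [ 13.5 262.1] 81.2
side crate 717 [ 471.1 -218.9] [ 50.5 117.6] 64.3
```

View pics/side2.png

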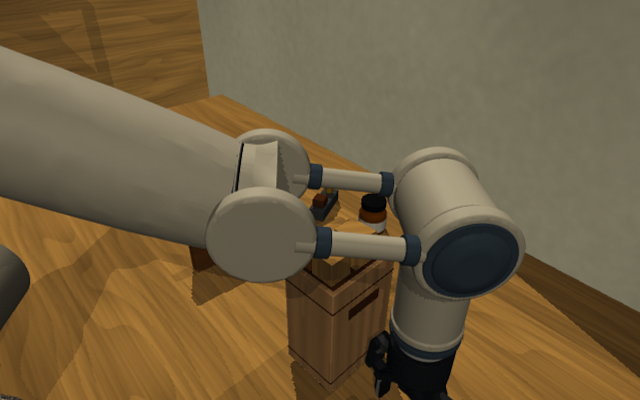

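View pics/scene2.png

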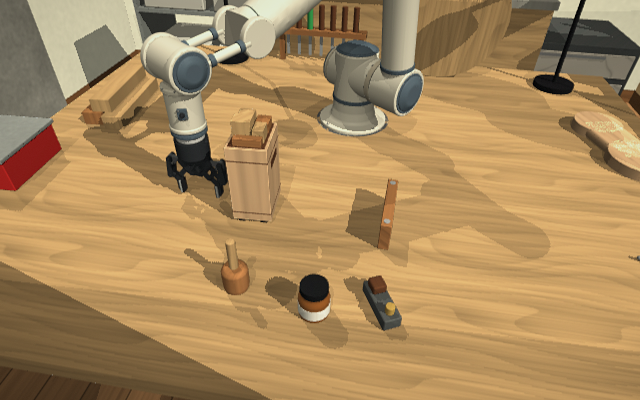

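The gripper is beside the crate in the scene view (195,175), with a visible gap; the forearm passes over the crate's corner. I check the arm's clearance above the crate's top from the two views.

```bash
python3 - <<'E'
from h import *
for n in("scene","side"):
    im,d=arm.grab_frame(n); c=arm.calibration(n); w=cloud(d.astype(float),c['K'],c['pose'])
    hsv=cv2.cvtColor(im,cv2.COLOR_RGB2HSV)
    for lbl,b in (("wrist",((400,580),(-420,-231))),("over crate",((380,560),(-228,-100)))):
        m=top(w,255 if lbl!="wrist" else 100,700,*b); 
        q=w[m]; 
        if len(q): print(n,lbl,len(q),q.min(0),q.max(0))
    m=top(w,100,700,(380,580),(-420,-231)); q=w[m]
    for z in range(100,420,20):
        r=q[(q[:,2]>=z)&(q[:,2]<z+20)]
        if len(r): print(n,z,len(r),r[:,1].max(),r[:,0].min(),r[:,0].max())
E
```

```text
scene wrist 6452 [ 400.4 -395.9  100.1] [ 555.4 -231.   392.6]
scene over crate 1044 [ 380.  -227.9  329.6] [ 458.  -167.1  414.5]
scene 100 437 -252.5348173986759 468.7504334810193 504.57994552247055
scene 120 188 -255.70426720558885 466.9371483828629 521.8855950517715
scene 140 258 -283.94423871648326 468.586238238458 522.9110222728877
scene 160 349 -284.1302243363127 459.08834611879024 524.296142870438
scene 180 193 -282.2750175221921 472.9617434306425 524.0211888357642
scene 200 336 -282.4992121591154 462.4520762224912 524.3994434619237
scene 220 310 -283.97226843213633 467.495917370145 523.0537644246152
scene 240 317 -284.5483708936755 470.09718034326477 533.0965729213983
scene 260 349 -284.29978184961845 470.2975973800293 527.4733697528914
scene 280 254 -284.05391636640053 475.26296473614605 525.8623766101921
scene 300 352 -253.9449061534084 471.1427782930765 549.1452574062182
scene 320 509 -249.67604115659884 481.54762106573935 554.0260297935318
scene 340 889 -231.11199310797593 380.69079320515743 555.4207352228798
scene 360 1110 -231.04412532644955 380.7474407692366 553.56808
[... 554 characters left out ...]
5
side 200 1043 -290.04924902991485 442.2187338200261 506.4814248465749
side 220 969 -295.57148785148024 443.688767458692 496.9541405848731
side 240 1046 -295.30894353541237 443.58776363492717 495.77597049585836
side 260 1029 -295.8339535712896 443.68550152798963 495.20178862008925
side 280 317 -295.57406878937405 441.188948189854 459.33982378676365
side 300 674 -266.18919751728754 417.55954897649525 483.1645945125972
side 320 1581 -254.1346065747731 411.3011775697829 482.6703153527898
side 340 3800 -231.18391350890283 380.13895335880557 543.882551944258
side 360 6117 -231.00092424352988 380.0516871551017 544.5636443818316
side 380 4491 -263.5238003562033 423.96544315778704 536.7533752330816
```

Clearance is fine: the arm stays above 300 mm over the crate. I lower to a TCP height of about 65 mm and approach slowly.

Request:
servo_tool([
  [0.085, [0, 0, 0.005], 0],
  [0.085, [0, 0, 0.003], 0],
  [0.085, [0, 0.005, 0], 0],
  [0.085, [0, 0.005, 0], 0],
  [0.085, [0, 0.004, 0], 0],
  [0.085, [0, 0.002, 0], 0],
  [0.085, [0, 0, 0], 0],
  [0.085, [0, 0, 0], 0],
])

```text
t: 4.5
eef_pos: [484.0, -307.3, 66.0]
ee_rot: [-180.0, 0.0, 176.8]
ft_force: [0.5, 0.6, 0.7]
finger_gap: 0.995
```

Request:
servo_tool([
  [0.085, [0, 0.001, 0], 0],
  [0.085, [0, 0.001, 0], 0],
  [0.085, [0, 0.001, 0], 0],
  [0.085, [0, 0.001, 0], 0],
  [0.085, [0, 0.001, 0], 0],
  [0.085, [0, 0.001, 0], 0],
  [0.085, [0, 0.001, 0], 0],
  [0.085, [0, 0, 0], 0],
])

```text
t: 5.17
eef_pos: [484.3, -300.3, 65.9]
ee_rot: [180.0, -0.0, 176.8]
ft_force: [-0.1, -0.2, -0.3]
finger_gap: 0.992
```

Request:
servo_tool([
  [0.085, [0, 0.001, 0], 0],
  [0.085, [0, 0.001, 0], 0],
  [0.085, [0, 0.001, 0], 0],
  [0.085, [0, 0.001, 0], 0],
  [0.085, [0, 0.001, 0], 0],
  [0.085, [0, 0, 0], 0],
  [0.085, [0, 0, 0], 0],
  [0.085, [0, 0, 0], 0],
])

```text
t: 5.83
eef_pos: [484.8, -296.9, 66.7]
ee_rot: [-179.8, 0.1, 176.8]
ft_force: [0.2, -5.8, 0.5]
finger_gap: 0.997
```

```bash
cat > look.py <<'E'
import sys
from h import *
k=sys.argv[1]
s=arm.read_state(); print(s['t'],s['eef_pos'],s['ee_rot'],s['ft_force'],s['moment'])
for n in("scene","side"):
    im,d=arm.grab_frame(n); cv2.imwrite(f"pics/{n}{k}.png",im[:,:,::-1])
    c=arm.calibration(n); w=cloud(d.astype(float),c['K'],c['pose'])
    np.savez(f"{n}{k}.npz",im=im,w=w)
    hsv=cv2.cvtColor(im,cv2.COLOR_RGB2HSV)
    Y=s['eef_pos'][1]
    wood=(hsv[...,1]>60)&(hsv[...,2]>50)
    def rect(m,lbl):
        m=cv2.morphologyEx(m.astype(np.uint8),cv2.MORPH_OPEN,np.ones((2,2),np.uint8))
        nn,l,st,_=cv2.connectedComponentsWithStats(m)
        if nn<2: return
        q=w[m>0]; r=cv2.minAreaRect(q[:,:2].astype(np.float32))
        print(n,lbl,len(q),np.array(r[0]),np.array(r[1]),round(r[2],1))
    rect(top(w,194,206,(400,580),(Y+50,Y+200))&wood,'crate')
    rect(top(w,64,76,(400,600),(105,160))&wood,'stop')
E
python3 look.py 3
```

```text
5.8333 [ 484.8 -296.9   66.7] [-179.8    0.1  176.8] [ 0.2 -5.8  0.5] [-0.6  0.1  0. ]
scene crate 526 [ 318.1 -174. ] [468.9  86.3] 1.3
scene stop 500 [455.1 139.3] [ 25.5 260.3] 86.7
side crate 944 [ 446.5 -216.5] [ 95.9 121.6] 52.0
```

View pics/scene3.png

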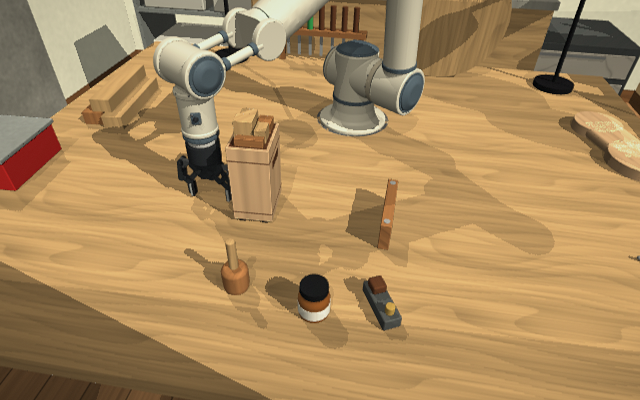

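Contact came at y ≈ -297 with about 6 N, so the knuckle touches first, at roughly 60 mm height. To counter tipping I first drag the contact 3 mm down, which adds downward friction on the back face. Then I push a few millimetres and check for tilt.

Request:
servo_tool([
  [0.085, [0, 0, 0.002], 0],
  [0.085, [0, 0, 0.001], 0],
  [0.085, [0, 0.001, 0], 0],
  [0.085, [0, 0.001, 0], 0],
  [0.085, [0, 0.001, 0], 0],
  [0.085, [0, 0, 0], 0],
  [0.085, [0, 0, 0], 0],
  [0.085, [0, 0, 0], 0],
])

```text
t: 6.6
eef_pos: [485.0, -293.9, 63.7]
ee_rot: [-179.8, 0.1, 176.8]
ft_force: [-0.3, -6.1, 1.0]
finger_gap: 0.993
```

```bash
cat > tilt.py <<'E'
# crate right broad side (+y) & front (+x) faces seen from scene camera; plane-fit the +x face for tilt, yaw
import sys
from h import *
k=sys.argv[1]
s=arm.read_state(); print(s['t'],s['eef_pos'],s['ft_force'],s['moment'])
Yc=s['eef_pos'][1]+75+45
im,d=arm.grab_frame("scene"); cv2.imwrite(f"pics/scene{k}.png",im[:,:,::-1])
c=arm.calibration("scene"); w=cloud(d.astype(float),c['K'],c['pose'])
for nm,(x,y,z) in {"+x":((530,575),(Yc-38,Yc+38),(20,180)),"+y":((445,530),(Yc+30,Yc+65),(20,180))}.items():
    m=top(w,z[0],z[1],x,y); q=w[m]
    if len(q)<50: print(nm,len(q)); continue
    for _ in range(3):
        cc=q.mean(0); n=np.linalg.svd(q-cc,full_matrices=False)[2][2]
        r=(q-cc)@n; q=q[abs(r)<4]
    n*=np.sign(n[0] if nm=="+x" else n[1])
    print(nm,len(q),cc,"yaw",np.degrees(np.arctan2(n[1],n[0]) if nm=="+x" else np.arctan2(-n[0],n[1])),"nz",n[2].round(4))
# vertical edge tilt: y of left and right limits of +x face at low and high z
for z in (20,50,90,130,170):
    m=top(w,z,z+20,(528,580),(Yc-60,Yc+60)); q=w[m]; print(z,len(q),q[:,1].min(),q[:,1].max())
# rim
m=top(w,193,205,(500,580),(Yc-70,Yc+70)); q=w[m]
if len(q): print("rim",q.min(0),q.max(0))
E
python3 tilt.py 4
```

```text
6.6 [ 485.  -293.9   63.7] [-0.3 -6.1  1. ] [-0.6  0.   0. ]
+x 1972 [ 550.1 -174.   104.6] yaw 2.750833213776907 nz -0.0008
+y 485 [ 489.5 -127.1  104.7] yaw 2.637416734174783 nz -0.0043
20 268 -214.1665013379199 -124.16168447070572
50 274 -213.79603478483455 -124.34599172450845
90 304 -214.15172706058047 -124.5360206427797
130 327 -214.8126849513942 -124.13763197676093
170 371 -213.82368061205324 -124.20447162540214
rim [ 500.8 -215.   193. ] [ 555.2 -124.2  205. ]
```

View pics/scene4.png

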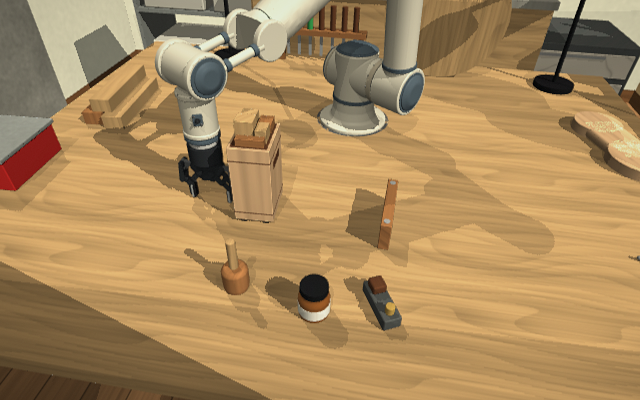

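The crate slides at about 6 N with no tilt (vertical edge at the same y at all heights) and its yaw is turning the right way. Continuing smoothly.

Request:
servo_tool([
  [0.085, [0, 0.001, 0], 0],
  [0.085, [0, 0.002, 0], 0],
  [0.085, [0, 0.002, 0], 0],
  [0.085, [0, 0.002, 0], 0],
  [0.085, [0, 0.002, 0], 0],
  [0.085, [0, 0.002, 0], 0],
  [0.085, [0, 0.002, 0], 0],
  [0.085, [0, 0.002, 0], 0],
])

```text
t: 7.32
eef_pos: [485.7, -279.0, 63.7]
ee_rot: [-179.8, 0.1, 176.8]
ft_force: [-0.9, -6.5, 1.6]
finger_gap: 0.999
```

Request:
servo_tool([
  [0.085, [0, 0.003, 0], 0],
  [0.085, [0, 0.003, 0], 0],
  [0.085, [0, 0.003, 0], 0],
  [0.085, [0, 0.003, 0], 0],
  [0.085, [0, 0.003, 0], 0],
  [0.085, [0, 0.003, 0], 0],
  [0.085, [0, 0.003, 0], 0],
  [0.085, [0, 0.002, 0], 0],
])

```text
t: 7.98
eef_pos: [487.0, -255.8, 63.7]
ee_rot: [-179.8, 0.1, 176.8]
ft_force: [-0.4, -6.7, 1.3]
finger_gap: 0.995
```

```bash
python3 tilt.py 5
```

```text
7.9833 [ 487.  -255.8   63.7] [-0.4 -6.7  1.3] [-0.6  0.1  0.1]
+x 1975 [ 554.2 -135.5  104. ] yaw -0.5185163535797276 nz 0.0004
+y 502 [489.7 -89.7 104.8] yaw -0.5065023670098365 nz -0.0051
20 278 -180.1964472542321 -89.98172356754998
50 284 -179.5073376266228 -89.90146160414344
90 307 -180.0262114042015 -89.67977257232818
130 342 -180.72962394232127 -89.56907754377693
170 373 -179.91484019304318 -89.31095468525172
rim [ 500.5 -179.7  193.2] [558.5 -89.3 205. ]
```

Request:
servo_tool([
  [0.085, [0, 0.003, 0], 0],
  [0.085, [0, 0.003, 0], 0],
  [0.085, [0, 0.003, 0], 0],
  [0.085, [0, 0.003, 0], 0],
  [0.085, [0, 0.003, 0], 0],
  [0.085, [0, 0.003, 0], 0],
  [0.085, [0, 0.003, 0], 0],
  [0.085, [0, 0.003, 0], 0],
])

```text
t: 8.7
eef_pos: [488.3, -231.9, 63.6]
ee_rot: [-179.8, 0.1, 176.8]
ft_force: [1.0, -6.8, 1.4]
finger_gap: 0.996
```

```bash
python3 tilt.py 6
```

```text
8.7 [ 488.3 -231.9   63.6] [ 1.  -6.8  1.4] [-0.7  0.1  0. ]
+x 1974 [ 557.  -111.6  104.3] yaw -2.693467413656617 nz -0.0013
+y 520 [488.1 -65.8 104.7] yaw -2.608083215394516 nz -0.0049
20 272 -158.71652676744407 -68.09509731429173
50 287 -159.04420638369845 -67.87335650961174
90 313 -159.20249291881447 -67.59801837725013
130 340 -158.8818684471064 -67.34504525274642
170 378 -157.7128157821582 -67.13280271239935
rim [ 500.2 -158.   193.1] [561.3 -65.9 204.9]
```

Request:
servo_tool([
  [0.085, [0, 0.003, 0], 0],
  [0.085, [0, 0.003, 0], 0],
  [0.085, [0, 0.003, 0], 0],
  [0.085, [0, 0.003, 0], 0],
  [0.085, [0, 0.003, 0], 0],
  [0.085, [0, 0.003, 0], 0],
  [0.085, [0, 0.003, 0], 0],
  [0.085, [0, 0.003, 0], 0],
])

```text
t: 9.42
eef_pos: [489.8, -207.9, 63.6]
ee_rot: [-179.8, 0.1, 176.8]
ft_force: [0.4, -6.8, 0.7]
finger_gap: 0.997
```

```bash
python3 tilt.py 7
```

```text
9.4167 [ 489.8 -207.9   63.6] [ 0.4 -6.8  0.7] [-0.6  0.1  0. ]
+x 1988 [558.7 -87.9 104.7] yaw -3.2482739848313162 nz -0.0011
+y 465 [488.6 -41.6 103.7] yaw -3.0618586043321496 nz -0.0088
20 273 -136.01809972852973 -44.05400909761755
50 288 -134.8791368548052 -43.84240585708585
90 314 -134.26850674542297 -43.61122577683412
130 343 -134.14619608632916 -43.65002300980626
170 373 -133.376321153886 -43.500917459214804
rim [ 500.1 -133.8  193. ] [563.2 -41.3 205. ]
```

Yaw has settled at -3.2°, flush with the finger and parallel to the board. About 160 mm remains and the lateral offset is about 12 mm, which is acceptable. Continuing.

Request:
servo_tool([
  [0.085, [0, 0.003, 0], 0],
  [0.085, [0, 0.003, 0], 0],
  [0.085, [0, 0.003, 0], 0],
  [0.085, [0, 0.003, 0], 0],
  [0.085, [0, 0.003, 0], 0],
  [0.085, [0, 0.003, 0], 0],
  [0.085, [0, 0.003, 0], 0],
  [0.085, [0, 0.003, 0], 0],
])

```text
t: 10.13
eef_pos: [491.1, -183.9, 63.5]
ee_rot: [-179.9, 0.1, 176.8]
ft_force: [-1.1, -7.6, 1.5]
finger_gap: 0.996
```

Request:
servo_tool([
  [0.085, [0, 0.003, 0], 0],
  [0.085, [0, 0.003, 0], 0],
  [0.085, [0, 0.003, 0], 0],
  [0.085, [0, 0.003, 0], 0],
  [0.085, [0, 0.003, 0], 0],
  [0.085, [0, 0.003, 0], 0],
  [0.085, [0, 0.003, 0], 0],
  [0.085, [0, 0.003, 0], 0],
])

```text
t: 10.8
eef_pos: [492.4, -159.9, 63.5]
ee_rot: [-179.9, 0.1, 176.8]
ft_force: [-0.8, -6.3, 1.2]
finger_gap: 0.997
```

```bash
python3 tilt.py 8
```

```text
10.8 [ 492.4 -159.9   63.5] [-0.8 -6.3  1.2] [-0.6  0.1 -0. ]
+x 2046 [561.5 -39.6 104.3] yaw -3.08400210616043 nz -0.0004
+y 327 [489.6   6.6 102.9] yaw -3.192413690934917 nz -0.0102
20 269 -87.07882197374948 3.4943772826129447
50 290 -86.15247388004914 4.064692971025011
90 321 -87.00241927090912 4.272399698960811
130 345 -86.025888150583 5.4114164468167445
170 371 -86.64954774933562 5.075957700410527
rim [500.1 -86.1 193. ] [567.1   6.3 205. ]
```

Request:
servo_tool([
  [0.085, [0, 0.003, 0], 0],
  [0.085, [0, 0.003, 0], 0],
  [0.085, [0, 0.003, 0], 0],
  [0.085, [0, 0.003, 0], 0],
  [0.085, [0, 0.003, 0], 0],
  [0.085, [0, 0.003, 0], 0],
  [0.085, [0, 0.003, 0], 0],
  [0.085, [0, 0.003, 0], 0],
])

```text
t: 11.52
eef_pos: [493.7, -135.8, 63.4]
ee_rot: [-179.9, 0.0, 176.8]
ft_force: [-0.6, -6.9, 1.5]
finger_gap: 1.001
```

Request:
servo_tool([
  [0.085, [0, 0.003, 0], 0],
  [0.085, [0, 0.003, 0], 0],
  [0.085, [0, 0.003, 0], 0],
  [0.085, [0, 0.003, 0], 0],
  [0.085, [0, 0.003, 0], 0],
  [0.085, [0, 0.003, 0], 0],
  [0.085, [0, 0.003, 0], 0],
  [0.085, [0, 0.003, 0], 0],
])

```text
t: 12.18
eef_pos: [495.0, -111.8, 63.3]
ee_rot: [-179.9, 0.0, 176.8]
ft_force: [-0.1, -7.2, 0.6]
finger_gap: 0.997
```

Request:
servo_tool([
  [0.085, [0, 0.003, 0], 0],
  [0.085, [0, 0.003, 0], 0],
  [0.085, [0, 0.003, 0], 0],
  [0.085, [0, 0.003, 0], 0],
  [0.085, [0, 0.003, 0], 0],
  [0.085, [0, 0.003, 0], 0],
  [0.085, [0, 0.003, 0], 0],
  [0.085, [0, 0.003, 0], 0],
])

```text
t: 12.85
eef_pos: [496.4, -87.8, 63.3]
ee_rot: [-179.9, 0.0, 176.8]
ft_force: [-0.4, -6.1, 1.4]
finger_gap: 0.997
```

```bash
python3 tilt.py 9
```

```text
12.85 [496.4 -87.8  63.3] [-0.4 -6.1  1.4] [-0.6  0.  -0. ]
+x 2124 [565.4  32.4 104.6] yaw -3.30698412742076 nz -0.0004
+y 123 [492.   78.8 105.5] yaw -3.1781885693700804 nz -0.0111
20 282 -15.79314627623694 75.7040419243119
50 294 -14.08193326613629 75.9756003541104
90 329 -14.919469566041698 76.52511021642705
130 346 -13.387474728967817 77.33979227894952
170 387 -14.558564450896014 77.35232067771423
rim [500.6 -13.4 193. ] [569.6  78.6 204.9]
```

View pics/scene9.png

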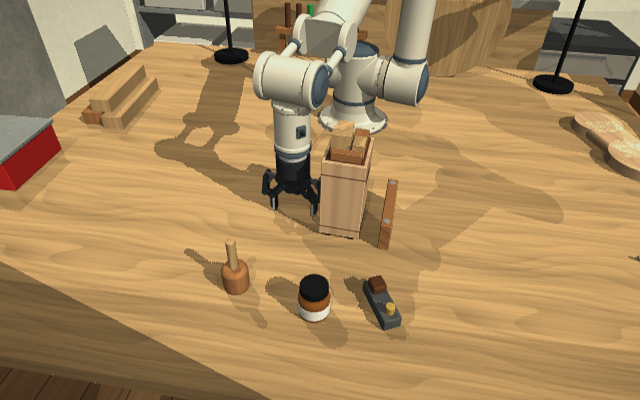

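The crate is upright at (340,185) in the image, about 40 mm from the board at (388,213) and parallel to it. Advancing 32 mm, then slower.

Request:
servo_tool([
  [0.085, [0, 0.003, 0], 0],
  [0.085, [0, 0.003, 0], 0],
  [0.085, [0, 0.003, 0], 0],
  [0.085, [0, 0.003, 0], 0],
  [0.085, [0, 0.003, 0], 0],
  [0.085, [0, 0.003, 0], 0],
  [0.085, [0, 0.003, 0], 0],
  [0.085, [0, 0.003, 0], 0],
])

```text
t: 13.57
eef_pos: [497.7, -63.8, 63.2]
ee_rot: [-179.9, 0.0, 176.8]
ft_force: [0.1, -6.6, 1.6]
finger_gap: 0.995
```

Request:
servo_tool([
  [0.085, [0, 0.001, 0], 0],
  [0.085, [0, 0.001, 0], 0],
  [0.085, [0, 0.001, 0], 0],
  [0.085, [0, 0.001, 0], 0],
  [0.085, [0, 0.001, 0], 0],
  [0.085, [0, 0.001, 0], 0],
  [0.085, [0, 0.001, 0], 0],
  [0.085, [0, 0.001, 0], 0],
])

```text
t: 14.23
eef_pos: [498.1, -55.9, 63.2]
ee_rot: [-179.9, 0.0, 176.8]
ft_force: [-0.3, -5.3, 1.6]
finger_gap: 0.996
```

```bash
python3 tilt.py 10
```

```text
14.2333 [498.1 -55.9  63.2] [-0.3 -5.3  1.6] [-0.6  0.  -0. ]
+x 2165 [567.2  64.4 104.5] yaw -3.1235805955993645 nz -0.0006
+y 65 [490.5 121.2  93.4] yaw -3.2412629776366946 nz 0.1325
20 284 16.111827902970916 122.05334751576258
50 298 16.851964099896875 120.45895986877187
90 318 17.249704658660633 108.32268471638955
130 361 17.796162914441283 109.82727854826024
170 394 17.852208360167268 109.7367486029459
rim [500.5  19.1 193. ] [571.1 110.9 205. ]
```

About 8 mm left.

Request:
servo_tool([
  [0.085, [0, 0.001, 0], 0],
  [0.085, [0, 0.001, 0], 0],
  [0.085, [0, 0.001, 0], 0],
  [0.085, [0, 0.001, 0], 0],
  [0.085, [0, 0.001, 0], 0],
  [0.085, [0, 0.001, 0], 0],
  [0.085, [0, 0, 0], 0],
  [0.085, [0, 0, 0], 0],
])

```text
t: 14.95
eef_pos: [498.4, -49.8, 63.1]
ee_rot: [-179.9, 0.0, 176.8]
ft_force: [-0.3, -5.9, 0.7]
finger_gap: 0.996
```

Request:
servo_tool([
  [0.085, [0, 0.0005, 0], 0],
  [0.085, [0, 0.0005, 0], 0],
  [0.085, [0, 0.0005, 0], 0],
  [0.085, [0, 0.0005, 0], 0],
  [0.085, [0, 0.0005, 0], 0],
  [0.085, [0, 0.0005, 0], 0],
  [0.085, [0, 0, 0], 0],
  [0.085, [0, 0, 0], 0],
])

```text
t: 15.62
eef_pos: [498.6, -46.9, 63.1]
ee_rot: [-179.9, 0.0, 176.8]
ft_force: [-0.6, -6.7, 1.0]
finger_gap: 0.995
```

Request:
servo_tool([
  [0.085, [0, 0.0005, 0], 0],
  [0.085, [0, 0.0005, 0], 0],
  [0.085, [0, 0.0005, 0], 0],
  [0.085, [0, 0.0005, 0], 0],
  [0.085, [0, 0.0005, 0], 0],
  [0.085, [0, 0, 0], 0],
  [0.085, [0, 0, 0], 0],
  [0.085, [0, 0, 0], 0],
])

```text
t: 16.28
eef_pos: [498.7, -44.8, 63.1]
ee_rot: [-179.8, 0.0, 176.8]
ft_force: [-1.1, -8.7, 0.8]
finger_gap: 0.997
```

```bash
python3 tilt.py 11
```

```text
16.2833 [498.7 -44.8  63.1] [-1.1 -8.7  0.8] [-0.8 -0.  -0.1]
+x 2164 [567.8  75.5 104.6] yaw -3.127164791616076 nz -0.001
+y 93 [492.1 130.1  79.4] yaw -2.3483677334029878 nz 0.0878
20 281 27.214919521971623 134.59506390989645
50 311 27.973744636098253 134.82338326526937
90 315 27.770814140793675 119.69499752886793
130 346 28.417404110737543 120.08545498409266
170 385 28.73518631230148 118.60892663602823
rim [500.7  29.4 193. ] [572.8 122.5 205. ]
```

The force has risen to 8.7 N and the geometry shows the crate at the board. One more half-millimetre nudge pair to confirm seating.

Request:
servo_tool([
  [0.085, [0, 0.0005, 0], 0],
  [0.085, [0, 0.0005, 0], 0],
  [0.085, [0, 0, 0], 0],
  [0.085, [0, 0, 0], 0],
  [0.085, [0, 0, 0], 0],
  [0.085, [0, 0, 0], 0],
  [0.085, [0, 0, 0], 0],
  [0.085, [0, 0, 0], 0],
])

```text
t: 17.0
eef_pos: [498.7, -44.7, 63.2]
ee_rot: [-179.8, 0.0, 176.7]
ft_force: [-1.2, -11.3, 1.6]
finger_gap: 1.0
```

It's seated: 11.3 N with no further motion. Backing straight off, then rising.

Request:
servo_tool([
  [0.085, [0, -0.001, 0], 0],
  [0.085, [0, -0.001, 0], 0],
  [0.085, [0, -0.002, 0], 0],
  [0.085, [0, -0.004, 0], 0],
  [0.085, [0, -0.01, 0], 0],
  [0.085, [0, -0.02, 0], 0],
  [0.085, [0, -0.025, 0], 0],
  [0.085, [0, -0.025, 0], 0],
])

```text
t: 17.67
eef_pos: [493.6, -131.2, 62.9]
ee_rot: [180.0, -0.0, 176.9]
ft_force: [0.4, -0.1, 0.9]
finger_gap: 0.993
```

Request:
servo_tool([
  [0.085, [0, -0.03, 0], 0],
  [0.085, [0, -0.03, 0], 0],
  [0.085, [0, -0.02, -0.02], 0],
  [0.085, [0, -0.02, -0.03], 0],
  [0.085, [0, -0.02, -0.03], 0],
  [0.085, [0, -0.02, -0.02], 0],
  [0.085, [0, 0, 0], 0],
  [0.085, [0, 0, 0], 0],
])

```text
t: 18.33
eef_pos: [486.2, -271.5, 164.3]
ee_rot: [-179.9, 0.1, 176.7]
ft_force: [-0.3, -0.9, -0.9]
finger_gap: 0.994
```

```bash
cat > fin.py <<'E'
from h import *
s=arm.read_state(); print(s['t'],s['eef_pos'],s['ft_force'])
for n in("scene","side"):
    im,d=arm.grab_frame(n); cv2.imwrite(f"pics/{n}12.png",im[:,:,::-1])
    c=arm.calibration(n); w=cloud(d.astype(float),c['K'],c['pose'])
    ref=np.load(n+"0.npz"); w0=cloud(ref['d'].astype(float),c['K'],c['pose'])
    q0=w0[top(w0,62,76,(400,600),(100,160))][:,:2].astype(np.float32)
    (bx,by),wh,a=cv2.minAreaRect(q0); t=np.radians(a-90)
    q=w[top(w,194,206,(400,600),(-20,150))][:,:2].astype(np.float32); (cx,cy),wh,a2=cv2.minAreaRect(q)
    dx,dy=cx-bx,cy-by
    print(n,"board",bx,by,a-90,"crate",cx,cy,wh,a2,"rel x,y",dx*np.cos(t)+dy*np.sin(t),-dx*np.sin(t)+dy*np.cos(t))
    for nm,(x,y) in dict(mallet=((680,800),(-200,-90)),jar=((690,830),(-60,70)),plane=((670,820),(75,190))).items():
        a0=w0[top(w0,20,140,x,y)]; b=w[top(w,20,140,x,y)]
        if len(b): print("  ",nm,len(a0),len(b),np.median(a0,0),np.median(b,0))
E
python3 fin.py; python3 - <<'E'
E
python3 tilt.py 13 | head -1
```

```text
18.3333 [ 486.2 -271.5  164.3] [-0.3 -0.9 -0.9]
scene board 499.2076721191406 133.3011474609375 -3.2273941040039062 crate 508.9404296875 74.81343841552734 (89.69864654541016, 122.47649383544922) 86.64753723144531 rel x,y 13.010112985657567 -57.84700199116143
   mallet 919 930 [ 745.2 -146.6   57.9] [ 745.2 -146.5   58. ]
   jar 1215 1209 [783.6  10.9  68.8] [783.6  10.9  68.7]
   plane 983 984 [741.9 132.2  30. ] [742.8 132.3  30.1]
side board 496.3346252441406 129.66140747070312 -3.0414962768554688 crate 506.8175048828125 30.465099334716797 (122.4825668334961, 29.428285598754883) 7.953047275543213 rel x,y 15.731389537543336 -98.50036394118807
   mallet 1008 140 [ 726.9 -160.7   55.5] [ 733.4 -177.9   45.4]
   jar 834 160 [752.4  -6.8  57.6] [740.7  14.1  50.3]
   plane 488 489 [718.3 117.6  28.8] [718.6 117.4  29.1]
18.4333 [ 485.5 -269.6  161.4] [ 1.3 -0.1  0.4] [ 0.  0. -0.]Traceback (most recent call last):
  File "tilt.py", line 19, in <module>
    m=top(w,z,z+20,(528,580),(Yc-60,Yc+60)); q=w[m]; print(z,len(q),q[:,1].min(),q[:,1].max())
                                                                    ~~~~~~~~~~^^
    return umr_minimum(a, axis, None, out, keepdims, initial, where)
ValueError: zero-size array to reduction operation minimum which has no identity
```

View pics/side12.png

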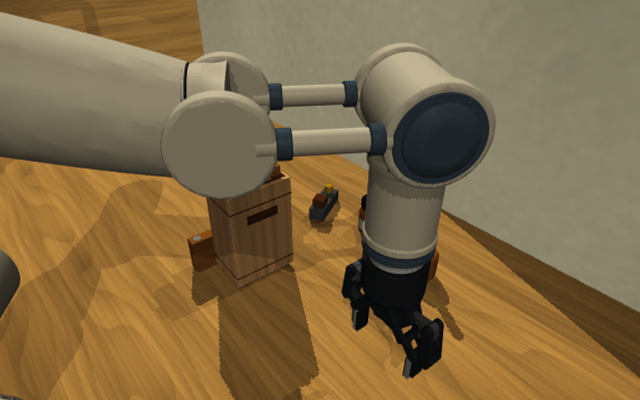

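View pics/scene12.png

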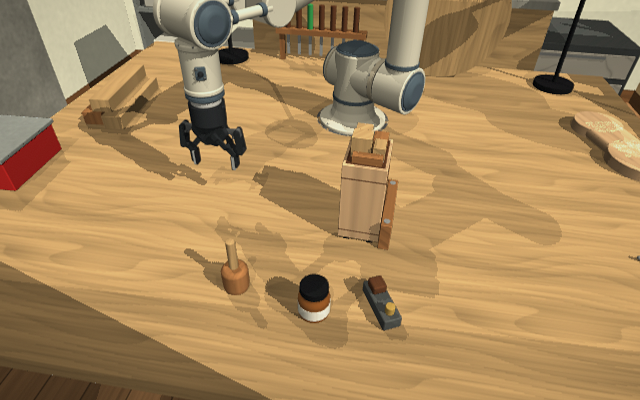

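The scene view shows the crate upright and flush against the board at (365,200) and (388,213). The bystanders haven't moved and the gripper is well clear at (210,140). In the board's frame the crate is at x = 13 mm and y = -57.8 mm, turned less than 0.01 rad from it. The side view's crate figures can't be used because the arm hides the crate there. Handing in.

```bash
python3 -c "
from workcell import arm
print(arm.hand_in())"
```

```text
the job is handed in; nothing more can be done
None
```

I pushed the crate about 250 mm along the bench until it lay flat against the stop board, then backed off and handed the job in at about 18.5 s.

**How I pushed:** the gripper was open and pushed from the crate's -y side. It turned to line up with the board on the way. Sliding took about 6–7 N, and I stopped at 11 N once it was seated and no longer moved.

**Last checks (scene camera and force reading):**

| Check | Measured | Allowed |
|---|---|---|
| Crate to board, across the board | -57.8 mm | -63 to -52 mm |
| Crate along the board | +13 mm | ±28 mm |
| Turn from the board | under 0.01 rad | 0.08 rad |
| Jar, mallet and plane | within 1 mm of their start | 15 mm |
| Force on the tool after backing off | about 1 N or less, sensor noise | no contact |

I saw no real tilt or lift at any point.

**What disagreed or could not be checked:**
- **Push height:** depth readings suggest the gripper's knuckle touched the crate first, at roughly 55–60 mm, not below 30 mm as advised. A vertical tool could not avoid that. I kept the fingertips close to the bench and checked tilt throughout.
- **Side camera:** at the end the arm hid the crate, mallet and jar there, so I ignored its figures for those and had no second-camera confirmation of them. Its plane reading agreed.
- **Tilt script:** its last run, after I had backed off, crashed because it looked in the wrong place. The final upright check is therefore the picture and the level rim.

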